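# Turn a spotting tile over at the edge of a light panel

### The job

The blue-backed spotting tile lies wells down in front of the low light panel. Without gripping or lifting it, push it with the fingertips squarely against the panel's near edge, keep pressing firmly and work its near side upward so that it tips up on that edge and flips over onto the panel, then push it on until it lies flat and wholly on the panel with the white wells facing up. Do not disturb the sample bottle, the dropper bottle or the red bung.

Things in the scene. Friction and masses are not known exactly. Their poses are not given: they have to be found in the camera images.
- tile: loose porcelain spotting tile, 140 g, 14 mm thick, wells down: blue plate 80 x 110 x 6 mm (x, y, z) on a white block 68 x 110 x 8 mm with six wells, flush but for a 12 mm lip of the plate at -x (robot side), 8 mm above the worktop. Origin: centre of the plate's outline at the level of the well face; z from wells to blue back. Pressed against the panel, the lip rises by friction with a fingertip that moves up.
- far_left (a point): corner of the blue plate on the panel side, left, at the start; at x +40, y +55, z +11 mm in the tile's frame
- far_right (a point): corner of the blue plate at x +40, y -55, z +11 mm in the tile's frame
- near_left (a point): corner of the blue plate at x -40, y +55, z +11 mm in the tile's frame (robot side at the start)
- near_right (a point): corner of the blue plate at x -40, y -55, z +11 mm in the tile's frame
- light_panel: flat light panel, grey frame with a white top, 130 x 220 x 15 mm (x, y, z), fixed to the worktop. Origin: centre of its underside; x points away from the robot, y along its near edge. The upright near face, a 15 mm step, lies at x = -65 mm; the top at z = 15 mm is plain and flat. Press the tile on it with about 10 N before raising the lip (it slips at less than 5 N); half tipped, 4 N is enough.
- sample_bottle: glass sample bottle, 58 mm diameter, 103 mm high, loose, origin under its centre: leave it alone
- dropper: brown dropper bottle with black bulb, 33 mm diameter, 107 mm high, loose, origin under its centre: leave it alone
- bung: red rubber bung, 32 mm diameter, 26 mm high, loose, origin under its centre: leave it alone
Not all that is in view belongs to the job. Of the things shaped like the tile, the blue one is meant.

How it is judged:
By the outcome, as a careful person would: the job done as asked, in the order asked, and still so for the second after the job is handed in, with the robot touching nothing.
It also fails if it takes over 69 s, if anything falls off the work surface, if the arm or the gripper's body presses on something with over 40 N, if the wrist force passes 120 N, or if a joint passes its speed limit or range.

### The arm

A 6-joint arm with a two-finger parallel gripper is mounted at the origin on a cart in front of the work surface, level with it; the furniture and walls round the work are solid. World frame = base frame: x ahead of the robot, y to its left, z up, the work surface at z = 0. Lengths are in m, angles in rad, forces in N, time in s.
With the tool pointing down it reaches from about 0.4 to 0.825 m from the base axis. Payload 7 kg.
Tool frame: the origin (TCP) lies at the very end of the fingers, on their centre line; the grasp point (between the pads) lies 19 mm behind it; y points along the fingers, x is the direction in which the jaws open and shut, and the axes are right-handed (so a half turn about y gives the same grasp; the last joint's range is limited). The gripper opens to 88 mm and grips with 3 to 60 N. Pads are 19 mm wide; open, the fingers measure 130 mm over their backs; the gripper's body (78 mm by 193 mm) begins 47 mm behind the grasp point.
Start: joints at [-1.015, 0.359, 0.012, 0, -1.224, -0.288], TCP at [0.179, -0.651, 0.227] pointing down, gripper open.
Joint ranges: [-3.07, 3.07], [-1.43, 2.12], [-1.02, 1.25], [-3.03, 1.67], [-3.05, -0], [-3.03, 3.03]. Speed limits (rad/s): [2.39, 2.39, 3.01, 3.14, 3.14, 3.14].

### API

Orientations are given as a 3x3 rotation matrix whose columns are the frame's x, y, z axes.
In Python, from bench import robot, sensors, optics, ticket gives the robot as it stands. The module is installed in compiled form; this text tells all that it offers. Calls block until the motion is done:
- robot.move_pose(position, orientation): joint-space move of the TCP to a pose.
- robot.move_straight(position, rotation=None, max_speed=0.15, contact_N=None): straight line of the TCP; rotation=None keeps the orientation; max_speed is the mean speed in m/s. With contact_N (N) it stops when the force on the tool has changed by that much, and returns True; else False.
- robot.goto_joints(angles): joint-space move.
- robot.gripper_open() and robot.close_gripper(): open the fingers fully, or close them until they stop; the grip force is fixed at half the most.
- robot.dwell(seconds).
- robot.inverse_kinematics(position, orientation): joint angles nearest the present ones, or None.
- sensors.sense(): the state.
- optics.read_camera(name): name is "side" or "top"; returns a dict with "image" (480x640x3 uint8, blue, green, red), "mtx" (3x3 intrinsics, pixels), "cam_to_world" (4x4, takes a point from camera to world coordinates). Camera axes: x right, y up, looking along -z (the intrinsics and any distortion apply to the point x, -y, -z); pixel columns grow to the right and rows downward; lengths in m; the calibration is good to about 2 mm. A picture is of the moment at which its call begins. There is no depth.
A pose or a line that the arm cannot do raises robot.IKError and nothing moves.
- ticket.hand_in(): hands the job in, once; it reports no verdict.
The state is a dict: "t": time; "joint_pos": joint angles; "qd": joint speeds; "joint_torque": joint torques, N m; "tool_pos": TCP position; "tool_rot": TCP orientation; "force": force on the tool from outside, world axes, zero at the start; "torque": the same for the moment, N m; "opening": finger opening in m.
Only numpy, scipy, OpenCV 4.12 (cv2) and the standard library are available. Lean on these libraries where they do the work, as an engineer would, in place of code of your own. Each camera call takes 0.05 s, during which the arm holds its last target.

## Working session

There is one attempt and no reset: what is moved stays moved. The work goes in short steps, each a Python script; the robot and the scene stay as the last script left them, time stands still between calls to the robot, and variables do not carry over. Pictures are saved under pics/ and viewed, and the job is handed in when it is done.

```bash
mkdir -p pics
python3 - <<'E'
from bench import robot,sensors,optics
import cv2,numpy as np
s=sensors.sense();print(s)
for n in("top","side"):
    c=optics.read_camera(n);cv2.imwrite(f"pics/{n}0.png",c["image"]);print(n,c.keys(),c["mtx"],c["cam_to_world"],[c[k] for k in c if k not in("image","mtx","cam_to_world")])
E
```

```text
{'t': 0.0, 'joint_pos': array([-1.01489422e+00,  3.59401172e-01,  1.10784061e-02, -3.64174053e-04,
       -1.22408216e+00, -2.88096184e-01]), 'qd': array([-0.00010474, -0.0014317 , -0.00014628, -0.00021597, -0.00023778,
       -0.00029342]), 'joint_torque': array([-2.29553414e-03, -5.82726073e+01,  2.93044996e+01,  6.99730843e+00,
        6.79521851e-03, -1.35986215e-04]), 'tool_pos': array([ 0.17846987, -0.65048487,  0.22561942]), 'tool_rot': array([[-2.64496147e-01, -5.57931706e-04, -9.64386581e-01],
       [ 9.64385348e-01,  1.54710911e-03, -2.64496704e-01],
       [ 1.63958236e-03, -9.99998648e-01,  1.28856764e-04]]), 'force': array([-0.01965155, -0.17812467,  0.2798567 ]), 'torque': array([-0.02062211,  0.00390312,  0.00917795]), 'opening': 0.08729042177175975}
top dict_keys(['image', 'mtx', 'cam_to_world']) [[576.87182357   0.         317.13619189]
 [  0.         576.87182357 245.17545864]
 [  0.           0.           1.        ]] [[ 0.02674224  0.99527338 -0.09335821  0.42509207]
 [-0.9994732   0.02833892  0.01581886 -0.00117511]
 [ 0.01838976  0.09288599  0.99550691  1.02949298]
 [ 0.          0.          0.          1.        ]] []
side dict_keys(['image', 'mtx', 'cam_to_world']) [[448.70404818   0.         315.58047055]
 [  0.         448.70404818 232.877828  ]
 [  0.           0.           1.        ]] [[ 0.99951972  0.02373377 -0.01992572  0.51789892]
 [-0.03005822  0.58609329 -0.80968584 -0.70545873]
 [-0.00753857  0.8098959   0.5865252   0.56511049]
 [ 0.          0.          0.          1.        ]] []
```

View pics/top0.png

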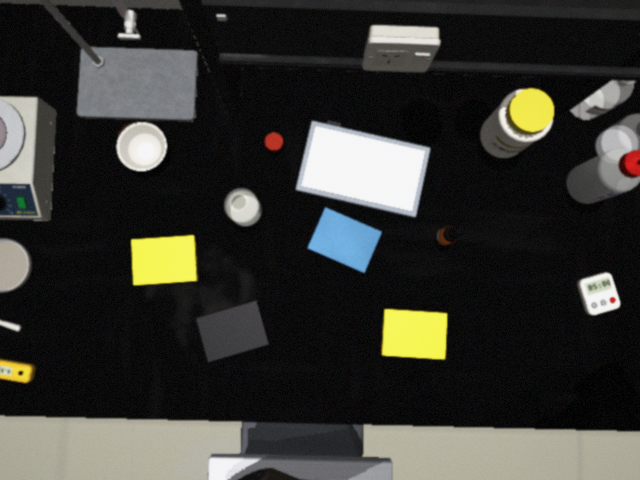

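View pics/side0.png

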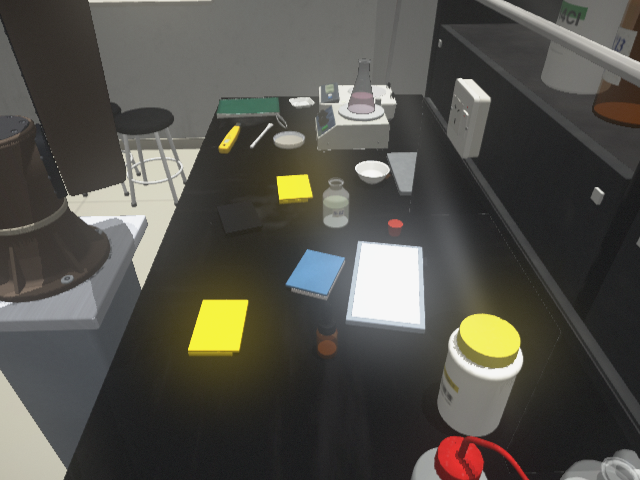

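Top view: the candidates shaped like the tile are blue (345,240), yellow (164,260), yellow (415,334) and dark grey (232,331). I choose the blue one. The panel is at (363,168), the sample bottle at (243,207), the dropper at (446,236) and the bung at (274,141). Next is a close crop.

Run:
```python
import cv2
a=cv2.imread("pics/top0.png")[110:290,220:470];cv2.imwrite("pics/top0c.png",cv2.resize(a,None,fx=3.2,fy=3.2,interpolation=cv2.INTER_CUBIC))
a=cv2.imread("pics/side0.png")[170:370,270:450];cv2.imwrite("pics/side0c.png",cv2.resize(a,None,fx=3,fy=3,interpolation=cv2.INTER_CUBIC))
```

```text
(no output)
```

View pics/top0c.png

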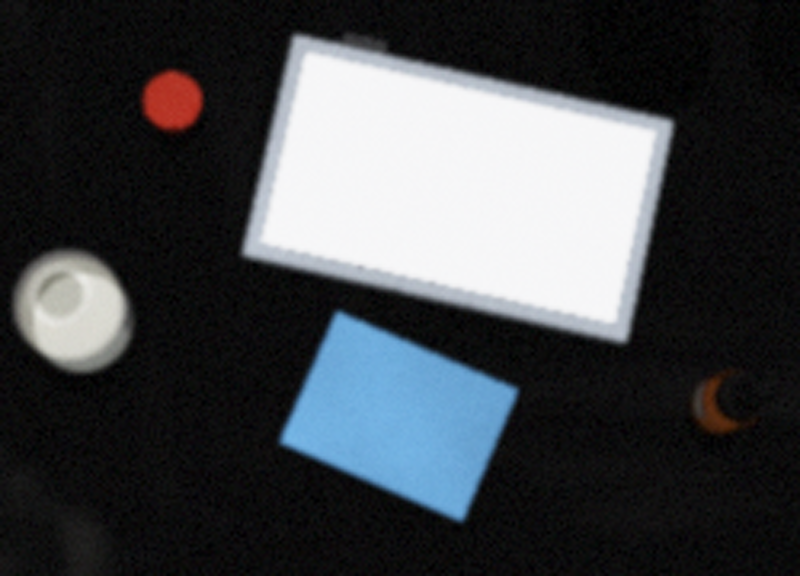

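View pics/side0c.png

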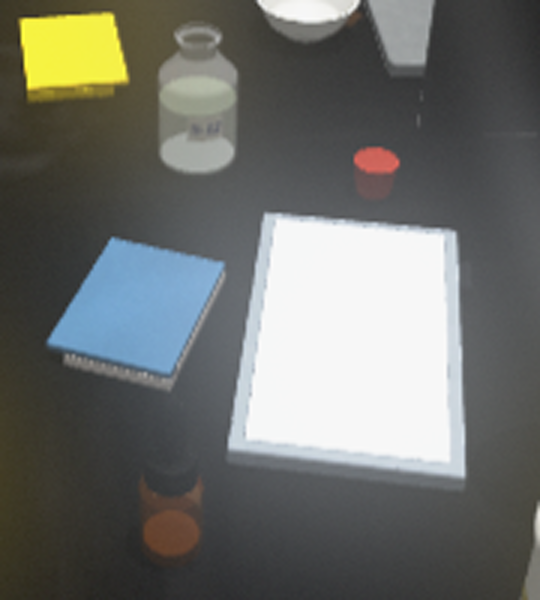

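The crops show the blue tile. Its corners in the top crop are (336,311), (518,388), (464,522), (280,442), and the white lip offset is on the near side in the side view. The panel corners are (294,35), (673,120), (628,343), (243,255).

```bash
cat > h.py <<'E'
import numpy as np,cv2
from bench import robot,sensors,optics
def ray(c,px,z):
    M=c["cam_to_world"];d=np.array([(px[0]-c["mtx"][0,2])/c["mtx"][0,0],-(px[1]-c["mtx"][1,2])/c["mtx"][1,1],-1.])
    w=M[:3,:3]@d;o=M[:3,3];return o+w*(z-o[2])/w[2]
def fit(pts,loc):
    # rigid 2D: pts ~ R loc + t
    P=np.array(pts)[:,:2];L=np.array(loc,float);pc,lc=P.mean(0),L.mean(0)
    H=(L-lc).T@(P-pc);th=np.arctan2(H[0,1]-H[1,0],H[0,0]+H[1,1])
    R=np.array([[np.cos(th),-np.sin(th)],[np.sin(th),np.cos(th)]]);t=pc-R@lc
    return t,th,np.linalg.norm((L@R.T+t)-P,axis=1)*1e3
E
python3 - <<'E'
from h import *
c=optics.read_camera("top");s=optics.read_camera("side")
f=lambda p:(220+(p[0]+.5)/3.2-.5,110+(p[1]+.5)/3.2-.5)
g=lambda p:(270+p[0]/3,170+p[1]/3)
rect=lambda a,b:[(a,b),(a,-b),(-a,-b),(-a,b)]
print("tile",fit([ray(c,f(p),.014) for p in[(336,311),(518,388),(464,522),(280,442)]],rect(.04,.055)))
print("panel",fit([ray(c,f(p),.015) for p in[(294,35),(673,120),(628,343),(243,255)]],rect(.065,.11)))
print("tileS",fit([ray(s,g(p),.014) for p in[(224,263),(170,375),(49,346),(113,238)]],[(.04,.055),(.04,-.055),(-.04,-.055),(-.04,.055)]))
print("panelS",fit([ray(s,g(p),.015) for p in[(456,230),(464,478),(230,460),(266,214)]],rect(.065,.11)))
print("bottle base",ray(s,g((197,155)),0),"drop",ray(s,g((170,540)),.005),ray(c,f((715,408)),0.0),"bung",ray(c,f((173,100)),.026))
print(sensors.sense()['t'])
E
```

```text
tile (array([ 0.53181653, -0.06550487]), np.float64(-0.37548843531421994), array([0.14623878, 0.40413656, 0.70034695, 0.44802775]))
panel (array([ 0.66089693, -0.09623714]), np.float64(-0.19425321043795732), array([0.59296537, 0.93839095, 0.12267442, 0.81139108]))
tileS (array([ 0.53484197, -0.06608357]), np.float64(-0.3736167510116655), array([1.55106299, 1.55885267, 1.88576539, 1.5399056 ]))
panelS (array([ 0.66369656, -0.09949067]), np.float64(-0.18817061296613388), array([1.98757447, 3.80233515, 4.61055509, 2.9155729 ]))
bottle base [0.58298641 0.11532303 0.        ] drop [ 0.54486599 -0.24511087  0.005     ] [ 0.54261013 -0.24410264  0.        ] bung [0.70280599 0.06489221 0.026     ]
0.2
```

```bash
cat >> h.py <<'E'
P0=np.array([.6615,-.0968]);TH=-.194
px=np.array([np.cos(TH),np.sin(TH),0]);py=np.array([-np.sin(TH),np.cos(TH),0])
R0=np.column_stack([py,[0,0,-1.],-px])
def W(x,y,z): return np.array([P0[0],P0[1],0])+x*px+y*py+np.array([0,0,z])
def L(v):
    d=np.asarray(v)-np.array([P0[0],P0[1],0]);return np.array([d@px,d@py,d[2]])
F0=[np.zeros(3)]
def st(tag=""):
    s=sensors.sense();l=L(s["tool_pos"])*1e3;f=s["force"]-F0[0]
    print(tag,"t%.2f"%s["t"],"tcp(mm)",l.round(1),"F",np.round([f@px,f@py,f[2]],2),flush=True);return l/1e3,np.array([f@px,f@py,f[2]])
def shot(n):
    for k in("top","side"): cv2.imwrite(f"pics/{k}{n}.png",optics.read_camera(k)["image"])
E
python3 - <<'E'
from h import *
robot.close_gripper()
robot.move_pose(W(-.215,-.004,.16),R0);st()
robot.move_straight(W(-.215,-.004,.03),max_speed=.15);st()
robot.move_straight(W(-.215,-.004,.0045),max_speed=.05);st();print(sensors.sense()['opening'],sensors.sense()['force'])
shot(1)
E
python3 -c "
import cv2,numpy as np
a=cv2.imread('pics/top1.png')[110:310,220:470];b=cv2.imread('pics/side1.png')[170:370,200:450]
cv2.imwrite('pics/m1.png',cv2.resize(np.vstack([a,b]),None,fx=1.5,fy=1.5))"
```

```text
t3.96 tcp(mm) [-214.8   -4.3  160.1] F [ 0.37 -0.11 -0.28]
 t4.97 tcp(mm) [-214.5   -3.9   30.5] F [-0.06  0.2   0.57]
 t5.63 tcp(mm) [-215.1   -4.1    4.3] F [ 0.04 -0.35 -0.15]
0.0004528037405452827 [-0.03104435 -0.34971704 -0.15464755]
```

View pics/m1.png

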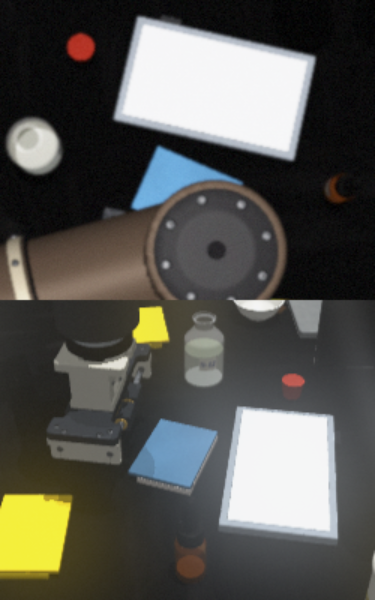

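```bash
python3 - <<'E'
from h import *
print(robot.move_straight(W(-.162,-.004,.0045),max_speed=.05,contact_N=6));st()
print(robot.move_straight(W(-.14,-.004,.0045),max_speed=.02,contact_N=5));st()
robot.dwell(.2);st()
shot(2)
E
python3 -c "
import cv2,numpy as np
a=cv2.imread('pics/top2.png')[110:310,220:470];b=cv2.imread('pics/side2.png')[190:340,230:430]
cv2.imwrite('pics/m2.png',cv2.resize(b,None,fx=4,fy=4,interpolation=cv2.INTER_CUBIC))"
```

```text
False
 t6.94 tcp(mm) [-162.    -3.9    4.6] F [0.5  0.48 0.48]
True
 t7.47 tcp(mm) [-156.2   -4.3    4. ] F [ 0.2   0.76 -0.6 ]
 t7.67 tcp(mm) [-156.5   -4.4    3.9] F [ 0.65  0.66 -1.03]
```

View pics/m2.png

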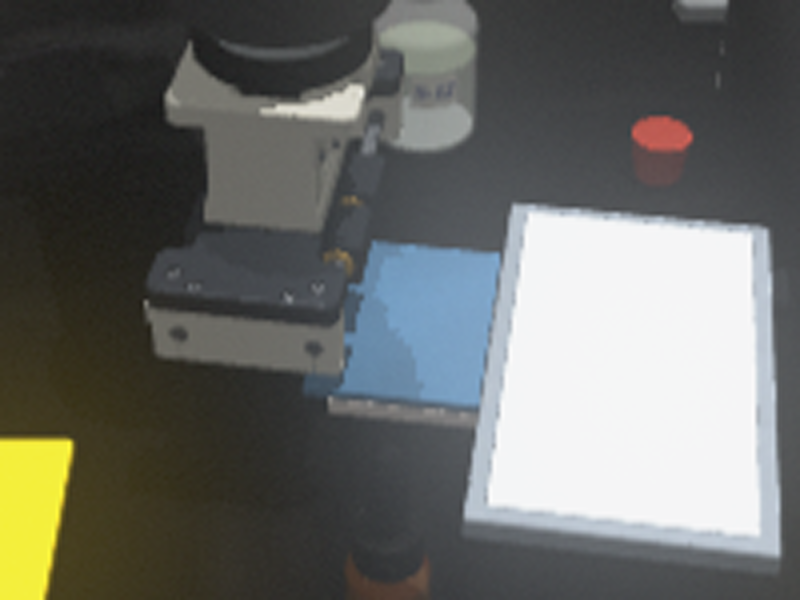

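The tile is now square against the panel: its far edge coincides with the panel's near edge from (500,250) to (475,405). Next I press.

Run:
```python
from h import *
x=-.1565
for k in range(14):
    x+=.0012
    robot.move_straight(W(x,-.004,.0045),max_speed=.03)
    l,f=st("%.1f"%(x*1e3))
    if f[0]<-9: break
```

```text
-155.3 t8.03 tcp(mm) [-155.8   -4.1    4.3] F [-2.64  0.96  0.3 ]
-154.1 t8.28 tcp(mm) [-155.8   -4.3    4.1] F [-6.71  2.88  2.33]
-152.9 t8.53 tcp(mm) [-155.7   -4.4    4. ] F [-10.5    4.53   5.7 ]
```

```bash
python3 - <<'E'
from h import *
robot.move_straight(W(-.1529,-.0025,.0045),max_speed=.03);st("y+")
robot.move_straight(W(-.1529,-.0025,.0065),max_speed=.03);st("z+2")
robot.move_straight(W(-.1529,-.0025,.0085),max_speed=.03);st("z+4")
s=sensors.sense();print((R0.T@s["tool_rot"]).round(4),s["torque"])
shot(3)
E
python3 -c "
import cv2,numpy as np
b=cv2.imread('pics/side3.png')[190:340,230:430]
cv2.imwrite('pics/m3.png',cv2.resize(b,None,fx=4,fy=4,interpolation=cv2.INTER_CUBIC))"
```

```text
y+ t8.78 tcp(mm) [-155.6   -3.5    3.9] F [-7.27  0.49  4.06]
z+2 t9.03 tcp(mm) [-155.6   -3.5    5.7] F [-5.98 -0.02 -0.81]
z+4 t9.28 tcp(mm) [-155.6   -3.5    7.6] F [-6.74 -0.13 -0.54]
[[ 1.     -0.0022  0.0013]
 [ 0.0023  1.     -0.0074]
 [-0.0013  0.0074  1.    ]] [ 0.41681317  2.21967132 -0.04140467]
```

View pics/m3.png

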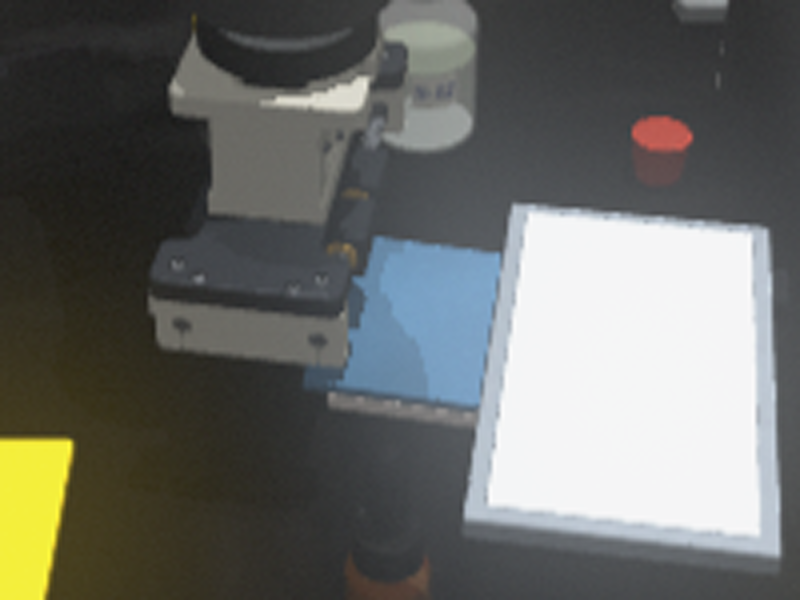

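The lip is rising: the near corners went up about 5 crop px with no slip signature (Fz ≈ −0.6 N, half the weight). I carry on along the arc with force feedback.

```bash
cat > arc.py <<'E'
from h import *
import sys
P=np.array([-.065,.014])
def Lp(t): return P+.08*np.array([-np.cos(t),np.sin(t)])+.006*np.array([-np.sin(t),-np.cos(t)])
X0,Z0,Y=-.1556,.0042,-.0025
def run(a,b,n,off,Ft,Y=Y,dz=0,g=.6):
    for t in np.linspace(a,b,n):
        d=Lp(np.radians(t))-Lp(0)
        robot.move_straight(W(X0+d[0]+off,Y,Z0+d[1]+dz),max_speed=.04)
        l,f=st("th%.0f off%.1f tgt(%.1f,%.1f)"%(t,off*1e3,(X0+d[0])*1e3,(Z0+d[1])*1e3))
        off=np.clip(off+g*(Ft+f[0])/3200,-.004,.009)
    return off
E
python3 - <<'E'
from arc import *
off=run(5,25,6,.0035,10)
print(off);shot(4)
E
python3 -c "
import cv2,numpy as np
b=cv2.imread('pics/side4.png')[190:340,230:430]
cv2.imwrite('pics/m4.png',cv2.resize(b,None,fx=4,fy=4,interpolation=cv2.INTER_CUBIC))"
```

```text
th5 off3.5 tgt(-155.8,11.2) t9.62 tcp(mm) [-155.6   -3.6   10.2] F [-7.3   0.58 -0.54]
th9 off4.0 tgt(-155.6,16.8) t9.92 tcp(mm) [-155.1   -3.6   15.7] F [-8.05  0.45 -0.2 ]
th13 off4.4 tgt(-154.9,22.3) t10.21 tcp(mm) [-154.4   -3.7   21.2] F [-9.52  1.28  1.47]
th17 off4.5 tgt(-153.9,27.9) t10.50 tcp(mm) [-153.3   -3.8   26.8] F [-10.42   0.9    1.69]
th21 off4.4 tgt(-152.4,33.3) t10.79 tcp(mm) [-151.8   -3.7   32.3] F [-9.58  1.05  2.83]
th25 off4.5 tgt(-150.6,38.6) t11.08 tcp(mm) [-149.9   -3.7   37.6] F [-9.97 -0.07  2.83]
0.004468192519186992
```

View pics/m4.png

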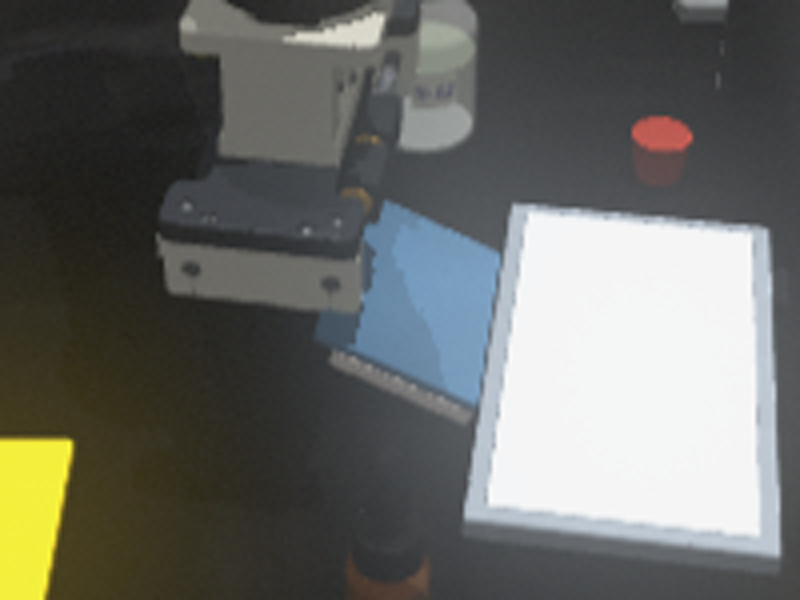

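The tile is tipping cleanly about the panel edge, at about 25°. I continue with less force.

```bash
python3 - <<'E'
from arc import *
off=run(29,37,3,.0036,7)
off=run(41,61,6,min(off,.003),5)
print(off);shot(5)
E
python3 -c "
import cv2,numpy as np
b=cv2.imread('pics/side5.png')[170:340,230:430]
cv2.imwrite('pics/m5.png',cv2.resize(b,None,fx=3.5,fy=3.5,interpolation=cv2.INTER_CUBIC))"
```

```text
th29 off3.6 tgt(-148.5,43.7) t11.47 tcp(mm) [-147.    -3.5   43.4] F [-7.45 -1.87  3.01]
th33 off3.5 tgt(-146.0,48.7) t11.76 tcp(mm) [-143.8   -3.3   48.7] F [-6.84 -1.66  3.13]
th37 off3.5 tgt(-143.1,53.6) t12.05 tcp(mm) [-140.1   -3.    53.8] F [-5.7  -1.19  4.01]
th41 off3.0 tgt(-139.9,58.2) t12.33 tcp(mm) [-136.4   -2.5   58.6] F [-2.19 -1.16  2.29]
th45 off3.5 tgt(-136.4,62.5) t12.63 tcp(mm) [-132.2   -2.3   62.8] F [-1.08 -0.8   0.79]
th49 off4.3 tgt(-132.6,66.6) t12.93 tcp(mm) [-127.8   -2.3   66.9] F [ 0.2   0.22 -0.54]
th53 off5.2 tgt(-128.5,70.5) t13.24 tcp(mm) [-122.9   -2.4   70.7] F [-0.68  0.22 -0.06]
th57 off6.0 tgt(-124.2,74.0) t13.55 tcp(mm) [-117.8   -2.4   74.3] F [-0.13  0.37  2.32]
th61 off7.0 tgt(-119.6,77.3) t13.86 tcp(mm) [-112.3   -2.4   77.4] F [-0.37 -0.06  0.02]
0.007828883506955597
```

View pics/m5.png

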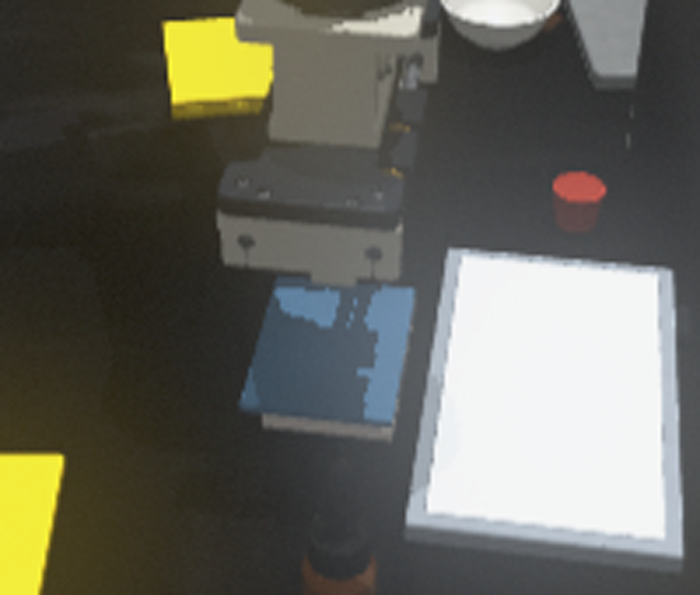

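The fingertip lost the lip at about 40°. The pivot slid down the panel face onto the bench corner, about 3.5 mm, which used up my 4 mm fingertip margin. The tile is flat again, wells still down, a little back from the panel: its corners in the crop are (275,285), (415,288), (395,422), (240,408). I'll retry with the fingertip lower and the arc allowing for that drop.

```bash
python3 - <<'E'
from h import *
M=optics.read_camera("side")
g=lambda p:(230+p[0]/3.5,170+p[1]/3.5)
pts=[ray(M,g(p),.014) for p in[(414,288),(393,424),(240,408),(276,284)]]
t,th,e=fit(pts,[(.04,.055),(.04,-.055),(-.04,-.055),(-.04,.055)])
print(L([*t,0])*1e3,th-TH,e)
for p in pts: print((L(p)*1e3).round(1))
robot.move_straight(W(-.135,-.0025,.085));robot.move_straight(W(-.22,-.0025,.06));
robot.move_straight(W(-.22,-.0025,.0025),max_speed=.1);st();shot(6)
E
python3 -c "
import cv2,numpy as np
b=cv2.imread('pics/side6.png')[170:340,230:430]
cv2.imwrite('pics/m6.png',cv2.resize(b,None,fx=3.5,fy=3.5,interpolation=cv2.INTER_CUBIC))"
```

```text
[-115.96058562   12.39521852    0.        ] 0.021945034670885294 [2.3826849  1.51986628 1.69648169 4.78884573]
[-77.4  70.6  14. ]
[-76.3 -41.5  14. ]
[-155.2  -41.8   14. ]
[-155.    62.2   14. ]
 t15.78 tcp(mm) [-219.5   -2.4    2.7] F [-0.25 -0.4   0.19]
```

View pics/m6.png

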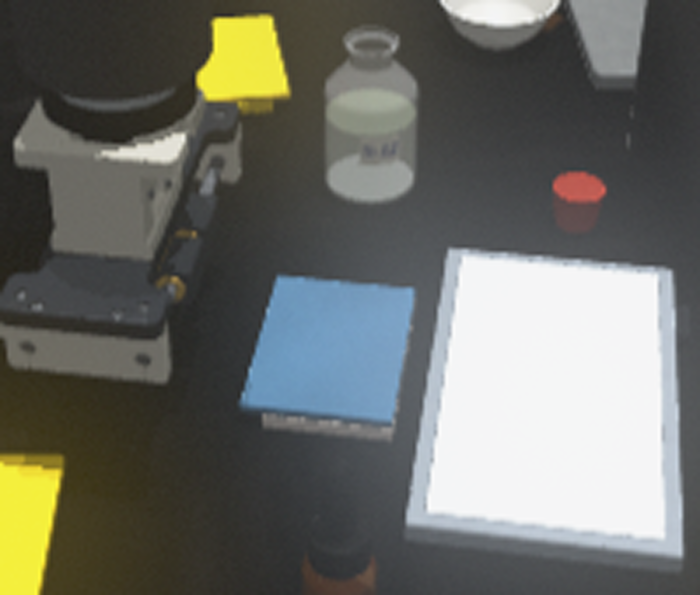

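The side view confirms the tile is flat and roughly parallel to the panel, centred near panel-y +12 mm. I re-centre the fingers and press again.

```bash
python3 - <<'E'
from h import *
Y=.011
robot.move_straight(W(-.215,Y,.002),max_speed=.1)
print(robot.move_straight(W(-.163,Y,.002),max_speed=.08,contact_N=6));st()
print(robot.move_straight(W(-.14,Y,.002),max_speed=.02,contact_N=5));l,f=st()
x=l[0]+.0005
for k in range(8):
    robot.move_straight(W(x,Y,.0025),max_speed=.03)
    l,f=st("%.1f"%(x*1e3))
    if f[0]<-9: break
    x+=.0012
shot(7)
E
python3 -c "
import cv2,numpy as np
b=cv2.imread('pics/side7.png')[170:340,230:430]
cv2.imwrite('pics/m7.png',cv2.resize(b,None,fx=3.5,fy=3.5,interpolation=cv2.INTER_CUBIC))"
```

```text
False
 t16.98 tcp(mm) [-163.4   10.8    1.8] F [-0.78 -0.58  0.52]
True
 t17.55 tcp(mm) [-156.1   10.8    1.6] F [ 0.52  0.05 -0.12]
-155.6 t17.80 tcp(mm) [-155.7   10.9    2.4] F [-1.4  -0.19  0.7 ]
-154.4 t18.05 tcp(mm) [-155.6   10.7    2.2] F [-5.11  1.32  2.37]
-153.2 t18.30 tcp(mm) [-155.6   10.5    2.1] F [-8.59  2.19  5.09]
-152.0 t18.55 tcp(mm) [-155.6   10.3    1.9] F [-13.09   5.13   8.44]
```

View pics/m7.png

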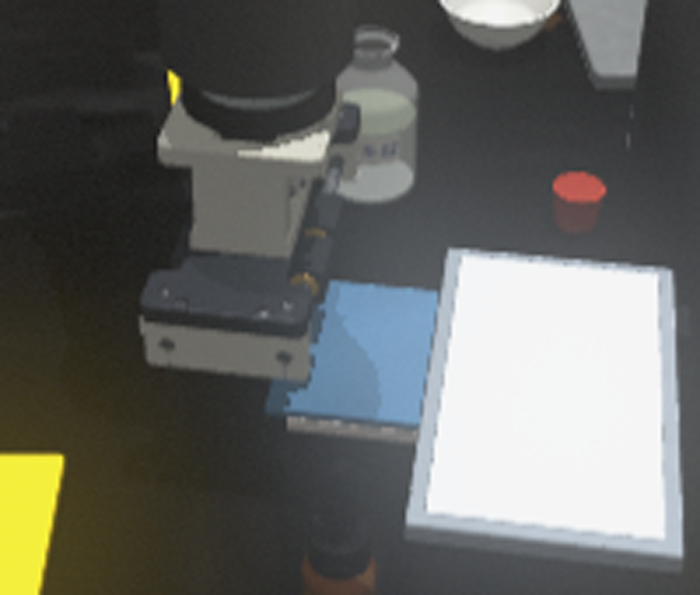

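Flush again (Fx −13 N, far edge on the panel edge). I relieve the sideways load and go up with the revised arc.

```bash
cat > arc.py <<'E'
from h import *
X0,Z0,Y=-.1556,.0028,.0125
def Lp(t,b):
    P=np.array([-.065,.014*(1-b*(1-np.cos(t)))])
    return P+.08*np.array([-np.cos(t),np.sin(t)])+.006*np.array([-np.sin(t),-np.cos(t)])
def run(th,off,Ft,extra=0):
    for t in th:
        b=np.clip((t-26)/14,0,1)
        d=Lp(np.radians(t),b)-Lp(0,0)
        robot.move_straight(W(X0+d[0]+off,Y,Z0+d[1]-extra*b),max_speed=.045)
        l,f=st("th%.0f off%.1f tgt(%.1f,%.1f)"%(t,off*1e3,(X0+d[0])*1e3,(Z0+d[1]-extra*b)*1e3))
        F=np.interp(t,[0,25,45],[10,10,4]) if Ft is None else Ft
        off=np.clip(off+.6*(F+f[0])/3200,-.003,.015)
    return off
E
python3 - <<'E'
from arc import *
robot.move_straight(W(X0+.0035,Y,Z0),max_speed=.03);st("y+")
off=run(range(2,27,4),.0042,None)
off=run(range(29,48,3),off,None,.001)
print(off);shot(8)
E
python3 -c "
import cv2,numpy as np
b=cv2.imread('pics/side8.png')[170:340,230:430]
cv2.imwrite('pics/m8.png',cv2.resize(b,None,fx=3.5,fy=3.5,interpolation=cv2.INTER_CUBIC))"
```

```text
y+ t18.90 tcp(mm) [-155.6   11.2    1.9] F [-9.2   0.36  3.39]
th2 off4.2 tgt(-155.8,5.6) t19.15 tcp(mm) [-155.6   11.1    4.3] F [-9.47  1.07 -1.35]
th6 off4.3 tgt(-155.8,11.2) t19.43 tcp(mm) [-155.5   11.1   10. ] F [-8.51  0.07 -0.84]
th10 off4.6 tgt(-155.4,16.8) t19.70 tcp(mm) [-155.    11.1   15.5] F [-9.22  1.12 -0.39]
th14 off4.7 tgt(-154.7,22.3) t19.98 tcp(mm) [-154.2   11.1   21.1] F [-10.33   0.95   0.42]
th18 off4.7 tgt(-153.5,27.8) t20.25 tcp(mm) [-152.9   11.1   26.7] F [-10.49   0.38   1.27]
th22 off4.6 tgt(-152.0,33.2) t20.52 tcp(mm) [-151.3   11.1   32.2] F [-9.78  0.22  1.95]
th26 off4.6 tgt(-150.1,38.5) t20.80 tcp(mm) [-149.3   11.2   37.5] F [-9.4   0.76  2.62]
th29 off4.7 tgt(-148.5,41.7) t21.05 tcp(mm) [-147.8   11.1   40.7] F [-11.25  -0.81   5.29]
th32 off4.2 tgt(-146.6,44.8) t21.30 tcp(mm) [-146.2   11.2   43.9] F [-10.87   0.6    4.5 ]
th35 off3.7 tgt(-144.6,47.5) t21.55 tcp(mm) [-143.5   11.4   47. ] F [-8.13 -0.42  4.11]
th38 off3.4 tgt(-142.3,49.9) t21.80 tcp(mm) [-141.7   11.4   49.4] F [-8.53 -1.29  5.41]
th41 off3.0 tgt(-139.9,52.3) t22.05 tcp(mm) [-139.6   11.4   51.9] F [-8.26 -0.71  5.82]
th44 off2.4 tgt(-137.3,55.1) t22.30 tcp(mm) [-135.6   12.1   55.1] F [-3.94 -1.31  1.87]
th47 off2.5 tgt(-134.5,57.8) t22.55 tcp(mm) [-131.3   12.7   58. ] F [-2.19 -0.13  0.72]
0.0028195380040012354
```

View pics/m8.png

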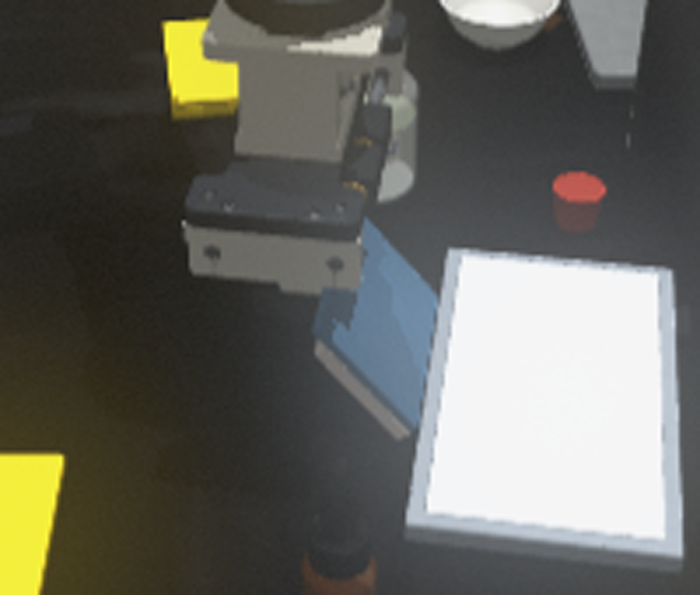

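Now the tile is at about 48° and held, resting in the bench corner with 2 N on the tip. I continue over the top.

```bash
python3 - <<'E'
from arc import *
off=run(range(50,75,3),.0032,2.5,.002)
print(off);shot(9)
E
python3 -c "
import cv2,numpy as np
b=cv2.imread('pics/side9.png')[170:340,230:430]
cv2.imwrite('pics/m9.png',cv2.resize(b,None,fx=3.5,fy=3.5,interpolation=cv2.INTER_CUBIC))"
```

```text
th50 off3.2 tgt(-131.6,59.2) t22.90 tcp(mm) [-127.9   12.7   59.3] F [-0.93 -0.32  0.44]
th53 off3.5 tgt(-128.5,61.5) t23.15 tcp(mm) [-124.6   12.6   61.7] F [ 0.05 -0.98 -0.05]
th56 off4.0 tgt(-125.3,63.6) t23.40 tcp(mm) [-120.9   12.5   63.7] F [ 0.16 -0.37  0.3 ]
th59 off4.5 tgt(-121.9,65.5) t23.65 tcp(mm) [-117.1   12.6   65.6] F [ 0.19 -1.19  0.05]
th62 off5.0 tgt(-118.5,67.2) t23.90 tcp(mm) [-113.1   12.5   67.3] F [-0.4   0.47 -0.38]
th65 off5.4 tgt(-114.8,68.7) t24.15 tcp(mm) [-109.1   12.6   68.8] F [ 0.02 -0.21 -0.55]
th68 off5.8 tgt(-111.1,70.0) t24.40 tcp(mm) [-104.9   12.5   70. ] F [0.13 0.19 0.47]
th71 off6.3 tgt(-107.3,71.0) t24.65 tcp(mm) [-100.6   12.5   71.1] F [ 0.02 -0.08  0.1 ]
th74 off6.8 tgt(-103.4,71.9) t24.90 tcp(mm) [-96.3  12.5  71.9] F [ 0.32  0.17 -0.2 ]
0.007338145715234932
```

View pics/m9.png

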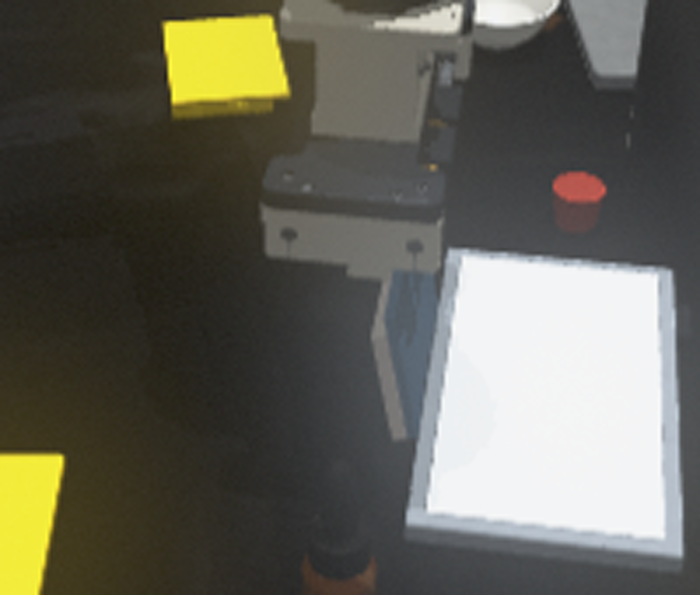

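The tile stands at about 75°, leaning on the fingers. I push it over the edge.

```bash
python3 - <<'E'
from arc import *
for x,z in[(-.090,.070),(-.08,.068),(-.07,.066),(-.06,.064),(-.05,.062),(-.04,.06)]:
    robot.move_straight(W(x,Y,z),max_speed=.06,contact_N=15);st()
shot(10)
E
python3 -c "
import cv2,numpy as np
b=cv2.imread('pics/side10.png')[170:340,230:430]
cv2.imwrite('pics/m10.png',cv2.resize(b,None,fx=3.5,fy=3.5,interpolation=cv2.INTER_CUBIC))"
```

```text
t25.27 tcp(mm) [-89.7  12.5  69.7] F [-0.04  0.34  0.16]
 t25.58 tcp(mm) [-78.5  12.4  68.8] F [ 0.01 -0.76  5.9 ]
 t25.79 tcp(mm) [-69.7  12.5  69.1] F [-0.48 -0.44  6.86]
 t26.17 tcp(mm) [-56.4  12.9  65.8] F [ 2.34 -1.06  7.74]
 t26.48 tcp(mm) [-50.1  12.3  61.3] F [-0.37 -0.38  0.14]
 t26.80 tcp(mm) [-39.8  12.4  59.6] F [-0.39 -0.44 -0.54]
```

View pics/m10.png

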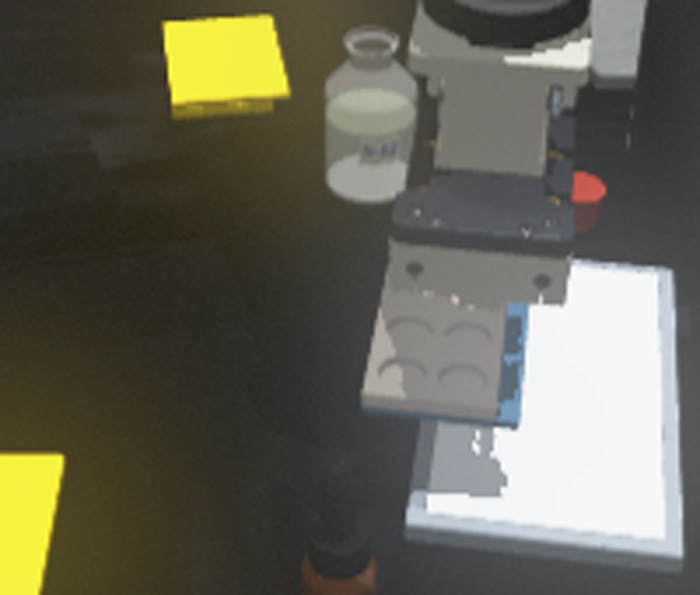

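It has flipped, wells up, lying on the panel and overhanging its near edge. I retreat and look.

```bash
python3 - <<'E'
from arc import *
robot.move_straight(W(-.06,Y,.075));robot.move_straight(W(-.16,Y,.07));robot.move_straight(W(-.16,Y,.02),max_speed=.1);st()
shot(11)
E
python3 -c "
import cv2,numpy as np
b=cv2.imread('pics/side11.png')[170:340,230:430]
cv2.imwrite('pics/m11.png',cv2.resize(b,None,fx=3.5,fy=3.5,interpolation=cv2.INTER_CUBIC))"
```

```text
t28.68 tcp(mm) [-159.6   12.5   20. ] F [ 0.03 -0.16 -0.23]
```

View pics/m11.png

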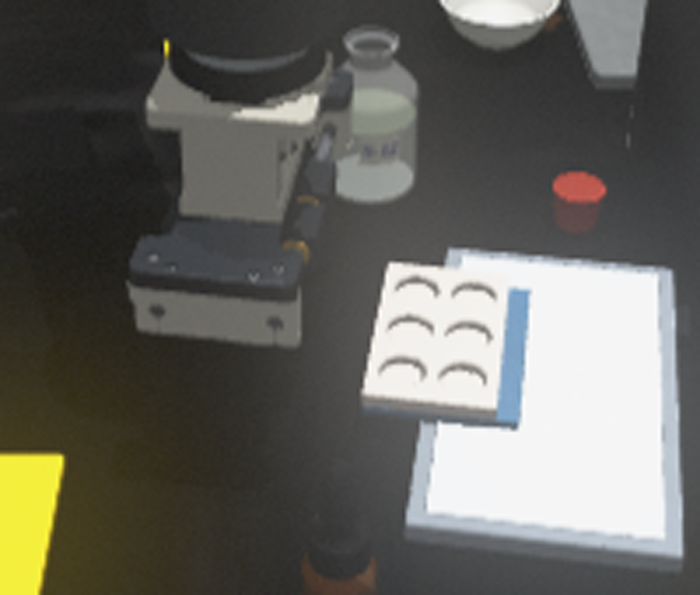

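The view shows the tile flat, with the wells at (388,262), (505,275), (497,410), (362,398) and the lip on the far side. It overhangs the near edge by about 25 mm, so I push it on.

```bash
python3 - <<'E'
from arc import *
M=optics.read_camera("side");g=lambda p:(230+p[0]/3.5,170+p[1]/3.5)
for p in[(388,262),(505,275),(497,410),(362,398)]: print((L(ray(M,g(p),.029))*1e3).round(1))
print(robot.move_straight(W(-.12,Y,.0195),max_speed=.08,contact_N=8));st()
print(robot.move_straight(W(-.06,Y,.0195),max_speed=.04,contact_N=8));st()
print(robot.move_straight(W(-.051,Y,.0195),max_speed=.04,contact_N=8));st()
robot.move_straight(W(-.10,Y,.03));robot.move_straight(W(-.18,Y,.12));
robot.goto_joints([-1.015,.359,.012,0,-1.224,-.288]);st()
shot(12)
E
python3 -c "
import cv2,numpy as np
b=cv2.imread('pics/side12.png')[170:340,230:430];a=cv2.imread('pics/top12.png')[110:280,220:470]
cv2.imwrite('pics/m12.png',cv2.resize(b,None,fx=3.5,fy=3.5,interpolation=cv2.INTER_CUBIC))
cv2.imwrite('pics/n12.png',cv2.resize(a,None,fx=3.2,fy=3.2,interpolation=cv2.INTER_CUBIC))"
```

```text
[-92.8  72.8  29. ]
[-27.3  71.   29. ]
[-24.9 -39.3  29. ]
[-92.4 -41.   29. ]
False
 t29.48 tcp(mm) [-120.4   12.3   19.2] F [-0.95  0.37 -0.75]
False
 t31.13 tcp(mm) [-59.9  12.6  19.6] F [-0.37 -0.65  0.14]
False
 t31.51 tcp(mm) [-50.5  12.6  19.5] F [ 0.12 -0.47  0.07]
 t35.38 tcp(mm) [-366.3 -636.4  226.2] F [0.5  0.29 0.32]
```

View pics/m12.png

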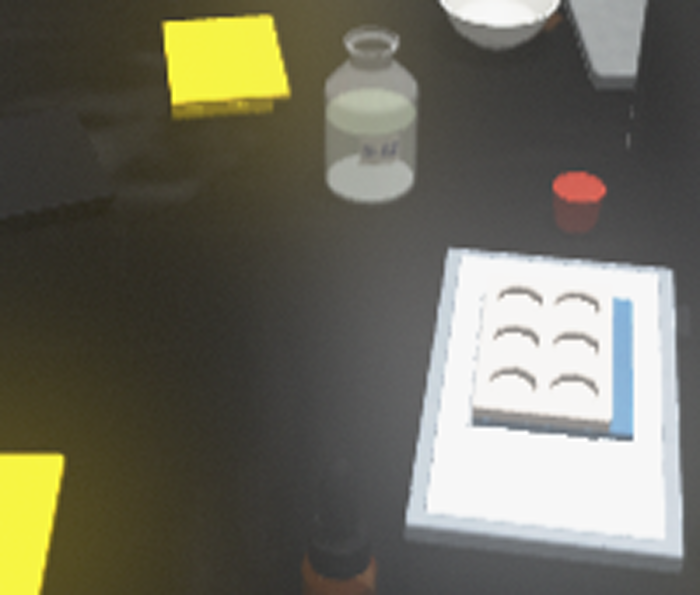

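View pics/n12.png

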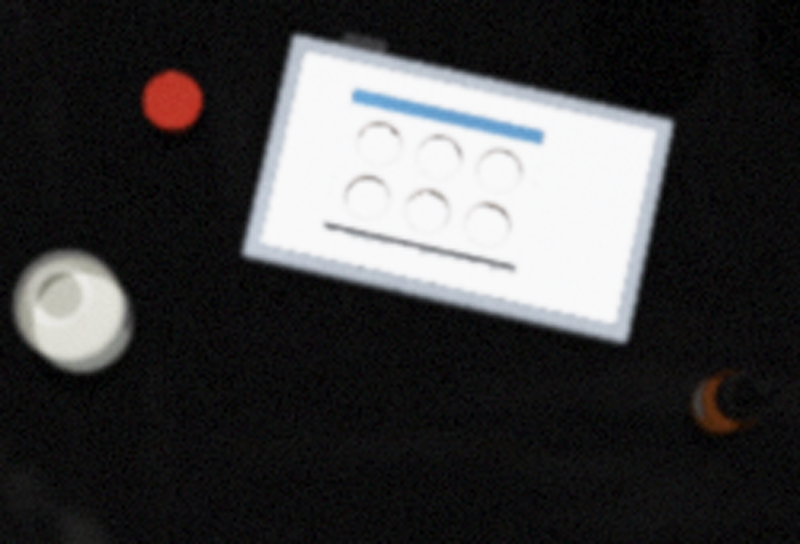

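The tile is flat and wholly inside the panel: in the top crop the lip runs from (352,95) to (543,137) and the near edge from (325,225) to (515,268), inside the frame on all sides. The wells are up. The bottle at (72,312), the dropper at (718,402) and the bung at (173,100) have not moved. I hand in.

```bash
python3 -c "
from bench import ticket,sensors
print(ticket.hand_in(),sensors.sense()['t'])"
```

```text
the job is handed in; nothing more can be done
the job is handed in; nothing more can be done
```

The blue tile now lies flat and wholly on the light panel with its wells facing up, and I handed the job in at about 35 s on the robot clock. I pushed it square with closed fingertips, pressed at about 10 N and raised the lip until it tipped over onto the panel. I then pushed it about 50 mm further on.

- **First try failed:** the tile slipped off the fingertip at about 40° and dropped back flat, wells down, in front of the panel. I squared and pressed it again, and the second tip went over with the fingertip set lower. It was never gripped or lifted.
- **During the final push-over:** the wrist showed up to about 8 N vertical force for a moment as the fingers brushed the tile. The highest reading I took overall was about 16 N.
- **Last checks:** in both camera views the tile is inside the panel frame on all sides. The sample bottle, dropper and bung are at their original pixel positions, and the arm is back near its start pose, touching nothing. No check failed. Positions from the side camera differed from the top camera's by about 3 mm.

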